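Roll the gauge bar into the scanner's V-stand

ROBOT

A 7-joint arm with a two-finger parallel gripper is mounted at the origin on the work surface. World frame = base frame: x ahead of the robot, y to its left, z up, the work surface at z = 0. Lengths are in m, angles in rad, forces in N, time in s.
With the tool pointing down it reaches from about 0.35 to 0.9 m from the base axis. Payload 19.9 kg.
Tool frame: the origin (TCP) lies midway between the tips of the shut fingers; the grasp point (between the pads) lies 19 mm behind it; z points along the fingers, y is the direction in which the jaws open and shut (so a half turn about z gives the same grasp; the last joint's range is limited). The gripper opens to 85 mm and grips with 20 to 120 N. Pads are 22 mm wide; open, the fingers measure 114 mm over their backs; the gripper's body (76 mm by 85 mm) begins 54 mm behind the grasp point. The pads swing forward as they close: fully open they stand 13 mm farther back than shut.
Start: joints at [1.087, 0.417, -0.01, 1.614, 0.005, 1.111, -0.053], TCP at [0.267, -0.565, 0.231] pointing down, gripper open.
Joint ranges: [-2.81, 2.81], [-0.39, 2.02], [-1.27, 1.25], [0.06, 2.57], [-1.19, 4.33], [0.19, 2], [-2.82, 2.82]. Speed limits (rad/s): [1.89, 1.89, 2.39, 2.39, 3.01, 3.01, 3.01].

INTERFACE

Orientations are given as a unit quaternion [w, x, y, z].
In Python, from plant import arm gives the robot as it stands. The module is installed in compiled form; this text tells all that it offers.
- The arm moves only by the tool carry_out, never from a script. Its argument "targets" is a list of rows, each a list of 5 numbers: the closure, from -1 (fully open) to 1 (shut), so that 0 is half open, then the shift along the tool's x, y, z in m, then the turn about the tool's z in rad. In form: [[gripper, dx, dy, dz, roll], ...]. A call has 1 to 5 rows; each row is the pose to reach, as a shift and turn from the pose commanded when the call began, along the tool's axes at that moment; what a row does not reach only later rows make up. A row lasts 1/8 s, in which the tool goes at most 62.5 mm and 10.7 degrees, less where a joint would pass 70% of its speed; a pose out of reach is approached as far as the arm can. A call with a gripper value outside its range is refused whole. The fingers move at their own pace and stop on an object; the grip force is fixed at half the most. Time passes only in rows, so rows that repeat a pose let the fingers close. It gives the time, the measured TCP pose, the force and the opening at its end, in the units of the state.
- arm.get_state(): the state, without advancing time (a new reading comes with each control period).
- arm.capture(name): name is "side" or "top" or "wrist"; returns the picture (384x512x3 uint8, red, green, blue); there is no depth.
- arm.get_calibration(name): a dict with "intrinsics" (3x3 intrinsics, pixels), "cam_to_world" (4x4, takes a point from camera to world coordinates); the wrist camera has in their place "T_tool_cam" (4x4, takes a point from camera to tool coordinates, whose origin is the TCP and whose axes are the flange's). Camera axes: x right, y up, looking along -z (the intrinsics and any distortion apply to the point x, -y, -z); pixel columns grow to the right and rows downward; lengths in m; the calibration is good to about 2 mm. A picture is of the moment at which its call begins: read the wrist's pose just before it. get_calibration takes no time and is no camera call.
- arm.job_done(): hands the job in, once; it reports no verdict.
The state is a dict: "t": time; "joints": joint angles; "joint_vel": joint speeds; "joint_torque": joint torques, N m; "eef_pos": TCP position; "tcp_rot": TCP orientation; "contact_force": force on the tool from outside, world axes, zero at the start; "wrist_torque": the same for the moment, N m; "gripper_width": finger opening in m.
Only numpy, scipy, OpenCV 4.12 (cv2) and the standard library are available. Lean on these libraries where they do the work, as an engineer would, in place of code of your own. Each camera call takes 0.05 s, during which the arm holds its last target. There are 200 camera calls.

TASK

Without picking it up, push the round aluminium gauge bar by its side so that it rolls along the desk, up the ramp of the blue stand and over the lip into the V. Leave it lying still, down in the V, pushed along the V until its end rests against the orange end plate. Leave the dental model, the mouse, the scan puck and the spray can where they are.

Things in the scene. Friction and masses are not known exactly. Their poses are not given: they have to be found in the camera images.
- bar: Loose polished aluminium bar, 40 mm diameter, 140 mm long, 0.33-0.61 kg, friction 0.28-0.42, black band near each end, red line along it. Origin at its centre, 20 mm up at the start; x is its axis; y, z turn as it rolls (z up at the start). Starts on the ramp side, axis within 0.09 rad of the V's, 20-37 mm farther along the stand's +x than home. Rolls at a light push; rolls back off the ramp.
- v_stand: Blue plate stand fixed to the desk, with ramp, V and back all 130 mm long. Origin on the desk under the V's bottom line, midway along it; x along the V away from the orange end plate, y the way the bar rolls in, z up. 90 degree V: bottom line at y = 0, 2 mm above the desk, rising at 45 degrees to the lip on -y and to the 40 mm high back at y = +38 mm (outer face +44 mm). Open at the +x end.
- lip (a point): Middle of the stand's flat lip between ramp and V (y -22 to -18 mm of the stand), 20 mm above the desk. The ramp climbs to it evenly from desk level at y = -130 mm. A bar on the lip has its centre 40 mm above the desk. Axes as the stand's.
- end_plate (a point): Point on the inner face of the orange end plate (stand's x = -65 mm), above the V's bottom line, 30 mm above the desk. The plate is 6 mm thick, 52 mm high, y from -32 to +54 mm of the stand. Axes as the stand's.
- seat (a point): Point fixed to the stand where the bar's centre is when the bar is home: down in the V, its end touching the end plate; x = +5 mm from the stand's origin, 30.3 mm above the desk. Axes as the stand's. A home bar sticks 10 mm out of the open end of the V.
- dental_model: Loose dental model, yellow base 55 x 65 x 22 mm with white teeth to 34 mm high; origin at the centre of its underside. Bystander.
- mouse: Loose black computer mouse 95 x 56 mm, 32 mm high; origin at the centre of its underside. Bystander.
- scan_puck: Loose black round puck, 72 mm diameter, 24 mm high with a steel top disc; origin at the centre of its underside. Bystander.
- spray_can: Loose white and black spray can with orange cap, 52 mm diameter, 150 mm high, standing upright beyond the back of the stand; origin at the centre of its underside. Bystander.
There are look-alikes about, which are no part of the job. Leave any green or pink look-alike of the bar alone.

How it is judged:
By the outcome, as a careful person would: the job done as asked, in the order asked, and still so for the second after the job is handed in, with the robot touching nothing.
It also fails if it takes over 54 s, if anything falls off the work surface, if the arm or the gripper's body presses on something with over 40 N, if the wrist force passes 120 N, or if a joint passes its speed limit or range.

## Working session

There is one attempt and no reset: what is moved stays moved. The work goes in short steps, Python scripts to look and compute and a tool call to move; the robot and the scene stay as the last step left them, time stands still between calls to the robot, and variables do not carry over. Pictures are saved under pics/ and viewed, about 8 in all and at most 12, crops included, and the job is handed in when it is done.

Besides the shell and the picture viewer there is one more tool, called after "Request:" as name([rows], argument=value, ...), one row to a line, values as JSON. carry_out: Moves the arm, as the interface text tells. Its arguments: {"type":"object","properties":{"targets":{"type":"array"}},"required":["targets"]}

```bash
mkdir -p pics; python3 - <<'E'
from plant import arm
import cv2,numpy as np
s=arm.get_state();print({k:np.round(v,3).tolist() for k,v in s.items()})
for n in("top","side"):
    im=arm.capture(n);cv2.imwrite(f"pics/{n}0.png",im[:,:,::-1])
    c=arm.get_calibration(n);print(n,c)
print(arm.get_calibration("wrist"))
a=cv2.imread("pics/top0.png");b=cv2.imread("pics/side0.png")
cv2.imwrite("pics/top0b.png",cv2.resize(a,(800,600)))
cv2.imwrite("pics/side0b.png",cv2.resize(b,(800,600)))
E
```

```text
{'t': 0.0, 'joints': [1.088, 0.418, -0.01, 1.614, 0.005, 1.111, -0.053], 'joint_vel': [-0.001, -0.001, 0.001, 0.001, -0.001, 0.001, -0.0], 'joint_torque': [0.003, -86.445, 0.68, -43.492, 0.019, 0.008, 0.0], 'eef_pos': [0.267, -0.565, 0.231], 'tcp_rot': [-0.001, 0.976, 0.219, -0.0], 'contact_force': [-0.133, 1.057, -1.834], 'wrist_torque': [0.031, -0.015, -0.041], 'gripper_width': 0.085}
top {'intrinsics': array([[363.05756142,   0.        , 247.78950758],
       [  0.        , 363.05756142, 194.03554336],
       [  0.        ,   0.        ,   1.        ]]), 'cam_to_world': array([[-0.01080579,  0.99212536, -0.12478184,  0.47411886],
       [-0.99993661, -0.01111632, -0.00179252,  0.02516471],
       [-0.00316552,  0.12475456,  0.99218258,  0.97952907],
       [ 0.        ,  0.        ,  0.        ,  1.        ]])}
side {'intrinsics': array([[440.04903056,   0.        , 258.60711256],
       [  0.        , 440.04903056, 187.0432599 ],
       [  0.        ,   0.        ,   1.        ]]), 'cam_to_world': array([[-0.78143913,  0.47976499, -0.39897172,  0.13824932],
       [-0.62392323, -0.59203855,  0.51010799,  0.62429508],
       [ 0.00852532,  0.64754607,  0.76197861,  0.9427689 ],
       [ 0.        ,  0.        ,  0.        ,  1.        ]])}
{'intrinsics': array([[342.75302657,   0.        , 264.63542312],
       [  0.        , 342.75302657, 194.05841832],
       [  0.        ,   0.        ,   1.        ]]), 'T_tool_cam': array([[-2.76437255e-04,  9.47279944e-01,  3.20406977e-01,
         8.38591634e-02],
       [ 9.99999706e-01,  4.91192625e-04, -5.89437066e-04,
         1.90768471e-04],
       [-7.15743455e-04,  3.20406720e-01, -9.47279801e-01,
        -1.42508433e-01],
       [ 0.00000000e+00,  0.00000000e+00,  0.00000000e+00,
         1.00000000e+00]])}
```

View pics/top0b.png

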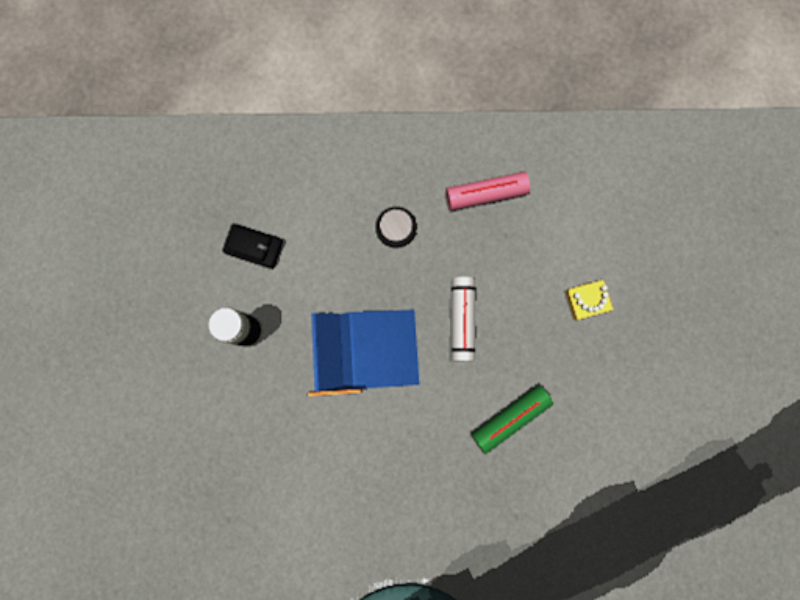

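View pics/side0b.png

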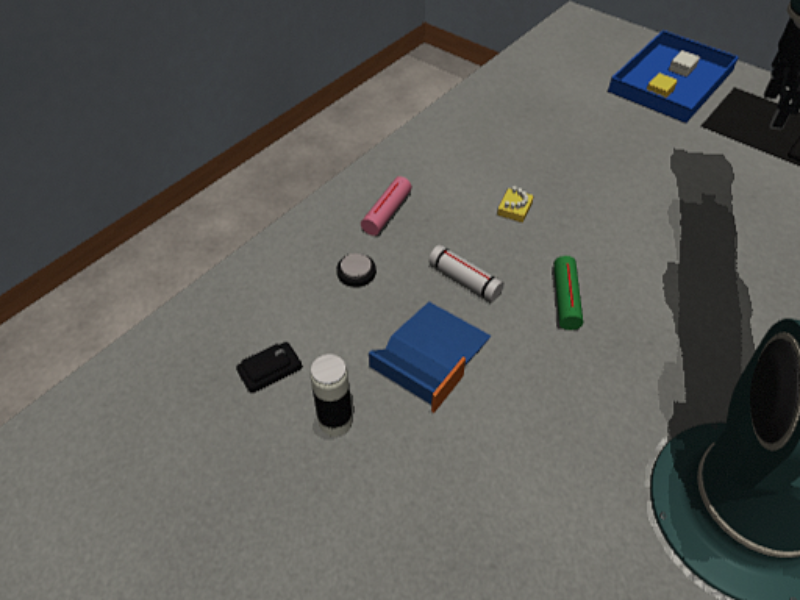

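Candidates for the bar in the 800-px top view:
- The white/silver rod with two black bands and a red line at (463,318). This matches the description.
- The pink rod at (488,191) and the green rod at (512,418). Both are look-alikes.

The stand is at (365,350), with its orange plate at the bottom (335,393). The can is at (228,325), the mouse at (254,246), the puck at (396,227) and the dental model at (590,300). Next I measure positions and check my choice in a close crop.

```bash
cat > h.py <<'E'
import cv2,numpy as np
from plant import arm
def rays(n,px):
    c=arm.get_calibration(n);K=c["intrinsics"];T=c["cam_to_world"]
    px=np.atleast_2d(px).astype(float)
    d=np.c_[(px[:,0]-K[0,2])/K[0,0],-(px[:,1]-K[1,2])/K[1,1],-np.ones(len(px))]@T[:3,:3].T
    return T[:3,3],d
def plane(n,px,z):
    o,d=rays(n,px);return o+d*((z-o[2])/d[:,2])[:,None]
def proj(n,P):
    c=arm.get_calibration(n);K=c["intrinsics"];T=c["cam_to_world"]
    q=(np.atleast_2d(P)-T[:3,3])@T[:3,:3]
    return np.c_[K[0,0]*q[:,0]/-q[:,2]+K[0,2],K[1,1]*-q[:,1]/-q[:,2]+K[1,2]]
def big(m):
    cs,_=cv2.findContours(m.astype(np.uint8),cv2.RETR_EXTERNAL,cv2.CHAIN_APPROX_NONE)
    return max(cs,key=cv2.contourArea)
def mask(im,lo,hi,box=None):
    m=cv2.inRange(cv2.cvtColor(im,cv2.COLOR_BGR2HSV),lo,hi)
    if box:
        k=np.zeros_like(m);x0,y0,x1,y1=box;k[y0:y1,x0:x1]=1;m=m*k
    return m
E
python3 - <<'E'
from h import *
a=cv2.imread("pics/top0.png");b=cv2.imread("pics/side0.png")
c=big(mask(a,(100,120,40),(130,255,255)))
p=cv2.approxPolyDP(c,3,True)[:,0];print("blue top",p.tolist());print(plane("top",p,0).round(4)[:,:2].tolist(),plane("top",p,.04).round(4)[:,:2].tolist())
c=big(mask(b,(100,120,40),(130,255,255),(200,150,350,300)))
p=cv2.approxPolyDP(c,3,True)[:,0];print("blue side",p.tolist());print(plane("side",p,0).round(4)[:,:2].tolist())
o=big(mask(a,(5,120,80),(20,255,255),(150,200,300,300)));print("orange",cv2.minAreaRect(o))
r=mask(a,(0,90,80),(8,255,255),(270,160,330,240))|mask(a,(172,90,80),(180,255,255),(270,160,330,240))
y,x=np.nonzero(r);print("red",plane("top",[[x[y==y.min()].mean(),y.min()],[x[y==y.max()].mean(),y.max()]],.04).round(4).tolist())
g=cv2.cvtColor(a,cv2.COLOR_BGR2GRAY);w=np.zeros_like(g);w[165:240,275:320]=g[165:240,275:320]>150
w=cv2.morphologyEx(w,cv2.MORPH_CLOSE,np.ones((7,7)))
q=cv2.boxPoints(cv2.minAreaRect(big(w)));print("bar",q.tolist(),plane("top",q,.02).round(4).tolist())
print("can",plane("top",[[228*.64,325*.64]],.15).round(3),"puck",plane("top",[[396*.64,227*.64]],.024).round(3),"dental",plane("top",[[590*.64,300*.64]],.02).round(3),"mouse",plane("top",[[254*.64,246*.64]],.02).round(3),"green",plane("top",[[512*.64,418*.64]],.02).round(3))
A=cv2.resize(a[160:290,140:340],(800,520),interpolation=cv2.INTER_CUBIC)
cv2.imwrite("pics/crop1.png",A)
E
```

```text
blue top [[264, 198], [199, 201], [201, 249], [267, 245]]
[[0.586, -0.017], [0.5797, 0.1595], [0.4508, 0.1534], [0.4595, -0.0229]] [[0.5814, -0.0152], [0.5754, 0.1541], [0.4518, 0.1482], [0.4601, -0.0209]]
blue side [[273, 194], [250, 215], [246, 224], [236, 227], [238, 235], [275, 258], [277, 249], [294, 228], [298, 232], [313, 215]]
[[0.585, -0.0122], [0.5887, 0.0841], [0.5782, 0.1134], [0.5924, 0.1372], [0.5721, 0.153], [0.4567, 0.1476], [0.4685, 0.1237], [0.4727, 0.0446], [0.4573, 0.0483], [0.4578, -0.0217]]
orange ((214.001953125, 250.53114318847656), (2.5575098991394043, 34.12092208862305), 86.42366790771484)
red [[0.6173, -0.1022, 0.04], [0.5181, -0.0994, 0.04]]
bar [[280.5799865722656, 229.9399871826172], [288.3999938964844, 175.1999969482422], [315.9800109863281, 179.13999938964844], [308.1600036621094, 233.87998962402344]] [[0.4987, -0.0583, 0.02], [0.6445, -0.0825, 0.02], [0.6329, -0.156, 0.02], [0.4876, -0.1305, 0.02]]
can [[0.549 0.261 0.15 ]] puck [[0.727 0.01  0.024]] dental [[ 0.596 -0.319  0.02 ]] mouse [[0.697 0.256 0.02 ]] green [[ 0.4   -0.178  0.02 ]]
```

View pics/crop1.png

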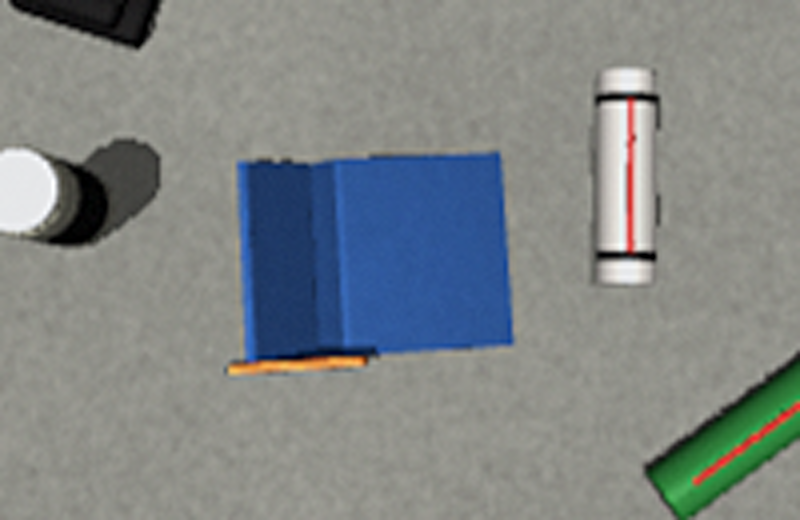

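The crop confirms it: silver-white bar with black bands and a red line, centred at about (625,176) in the crop. The stand pose fits both of its edges: origin (0.5145, 0.1075), yaw +0.05. The bar is at about x=+0.04, y=-0.21 in stand coordinates. I'll use the open gripper as a two-finger fork. First I move above the desk behind the bar.

Request:
carry_out([
  [-1,0.044,-0.023,0,-0.12],
  [-1,0.088,-0.046,0,-0.24],
  [-1,0.132,-0.07,0,-0.36],
  [-1,0.176,-0.093,0,-0.48],
  [-1,0.22,-0.115,0,-0.6],
])

```text
t: 0.72
eef_pos: [0.4176, -0.3655, 0.2312]
tcp_rot: [-0.0, 0.866, 0.499, -0.0]
contact_force: [0.2, -0.4, 0.1]
gripper_width: 0.0854
```

```bash
cat >> h.py <<'E'
O=np.array([.5145,.1075]);YAW=.05
R2=np.array([[np.cos(YAW),-np.sin(YAW)],[np.sin(YAW),np.cos(YAW)]])
def stand(p): return (np.atleast_2d(p)[:,:2]-O)@R2
def tool():
    s=arm.get_state();w,x,y,z=s["tcp_rot"];p=s["eef_pos"]
    from scipy.spatial.transform import Rotation as R
    M=R.from_quat([x,y,z,w]).as_matrix()
    print("t",round(s["t"],2),"stand",stand(p).round(4)[0],"z",round(p[2],4),"theta-stand",round(np.arctan2(M[1,0],M[0,0])-YAW,4),"tz",M[:,2].round(3),"F",np.round(s["contact_force"],1),"w",round(s["gripper_width"],3))
    return p,M
def togo(sx,sy,z):
    p,M=tool();t=np.r_[O+R2@[sx,sy],z]
    print("tool shift",(M.T@(t-p)).round(4))
E
python3 -c "
from h import *
togo(.04,-.275,.1)
print('bar',stand(plane('top',[[296.4,204]],.02)),'barends',stand(plane('top',[[140+627/4,160+70/4],[140+624/4,160+283/4]],.025)))"
```

```text
t 0.72 stand [-0.1205 -0.4675] z 0.2312 theta-stand 0.9957 tz [-0.  0. -1.] F [ 0.2 -0.4  0.1] w 0.085
tool shift [0.2488 0.03   0.1311]
bar [[ 0.04167666 -0.21163908]] barends [[ 0.11187384 -0.21737506]
 [-0.02877945 -0.20446893]]
```

Request:
carry_out([
  [-1,0.05,0.006,0,-0.115],
  [-1,0.1,0.012,0.0,-0.23],
  [-1,0.15,0.018,0.03,-0.345],
  [-1,0.2,0.024,0.08,-0.46],
  [-1,0.249,0.03,0.13,-0.575],
])

```text
t: 1.35
eef_pos: [0.5622, -0.175, 0.1116]
tcp_rot: [0.0, 0.689, 0.724, 0.0]
contact_force: [1.7, -0.9, 0.2]
gripper_width: 0.0855
```

```bash
python3 -c "
from h import *
togo(.042,-.27,.003)"
```

```text
t 1.35 stand [ 0.0336 -0.2846] z 0.1116 theta-stand 1.5704 tz [ 0. -0. -1.] F [ 1.7 -0.9  0.2] w 0.086
tool shift [0.0146 0.0084 0.1086]
```

Request:
carry_out([
  [-1,0,0,0.03,0],
  [-1,0,0,0.06,0],
  [-1,0,0,0.085,0],
  [-1,0,0,0.095,0],
  [-1,0,0,0.097,0],
])

```text
t: 1.98
eef_pos: [0.5615, -0.1761, 0.0156]
tcp_rot: [-0.0, 0.691, 0.723, -0.0]
contact_force: [-0.5, -0.8, 0.1]
gripper_width: 0.0856
```

```bash
python3 -c "
from h import *
togo(.042,-.248,.003)
im=arm.capture('wrist')[:,:,::-1];cv2.imwrite('pics/w1.png',im)"
```

```text
t 1.98 stand [ 0.0327 -0.2856] z 0.0156 theta-stand 1.5668 tz [-0.001  0.    -1.   ] F [-0.5 -0.8  0.1] w 0.086
tool shift [0.0377 0.0091 0.0127]
```

View pics/w1.png

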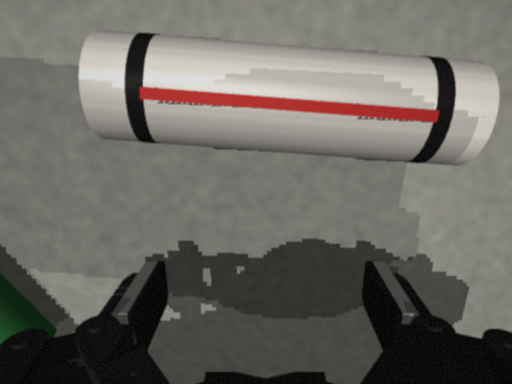

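Wrist view: the bar spans x 80–498, y 30–160, ahead of the two open fingers at x≈150 and 375. Nothing lies between them. The green rod is only at the left edge. Now I finish the descent and approach.

Request:
carry_out([
  [-1,0,0.004,0.006,0],
  [-1,0.004,0.008,0.011,0],
  [-1,0.008,0.008,0.011,0],
  [-1,0.012,0.008,0.011,0],
  [-1,0.012,0.008,0.011,0],
])

```text
t: 2.65
eef_pos: [0.5691, -0.1633, 0.005]
tcp_rot: [-0.0, 0.69, 0.723, 0.0]
contact_force: [0.5, -0.4, 0.8]
gripper_width: 0.0854
```

```bash
python3 -c "
from h import *
togo(.042,-.245,.003)"
```

```text
t 2.65 stand [ 0.041  -0.2732] z 0.005 theta-stand 1.5675 tz [ 0.  0. -1.] F [ 0.5 -0.4  0.8] w 0.085
tool shift [0.0282 0.001  0.002 ]
```

Request:
carry_out([
  [-1,0.01,0,0.001,0],
  [-1,0.02,0,0.001,0],
  [-1,0.027,0,0.001,0],
  [-1,0.034,0,0.001,0],
  [-1,0.041,0,0.001,0],
])

```text
t: 3.28
eef_pos: [0.5671, -0.1224, 0.0038]
tcp_rot: [-0.0, 0.691, 0.723, 0.0]
contact_force: [0.1, -0.2, 0.3]
gripper_width: 0.0852
```

Request:
carry_out([
  [-1,0.007,0,0,0],
  [-1,0.014,0,0,0],
  [-1,0.021,0,0,0],
  [-1,0.028,0,0,0],
  [-1,0.035,0,0,0],
])

```text
t: 3.9
eef_pos: [0.5655, -0.0875, 0.0038]
tcp_rot: [-0.0, 0.691, 0.723, -0.0]
contact_force: [0.4, -0.6, 0.7]
gripper_width: 0.0856
```

```bash
python3 -c "
from h import *
togo(.042,-.165,.003)
im=arm.capture('wrist')[:,:,::-1];cv2.imwrite('pics/w2.png',im)"
```

```text
t 3.9 stand [ 0.0412 -0.1973] z 0.0038 theta-stand 1.5668 tz [-0.  0. -1.] F [ 0.4 -0.6  0.7] w 0.086
tool shift [0.0323 0.0007 0.0008]
```

View pics/w2.png

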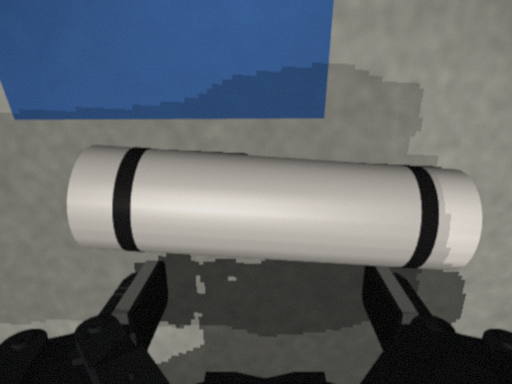

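The bar rolls ahead of the fork, now centred at pixel (275,205), with the ramp edge at row 118 and its right edge at column 325. Next is the push up the ramp, lifting the fork along the slope.

Request:
carry_out([
  [-1,0.007,0,0,0],
  [-1,0.014,0,0,0],
  [-1,0.021,0,0,0],
  [-1,0.028,0,0,0],
  [-1,0.035,0,0,0],
])

```text
t: 4.58
eef_pos: [0.5639, -0.0526, 0.0038]
tcp_rot: [0.0, 0.691, 0.723, -0.0]
contact_force: [0.2, -0.8, 0.0]
gripper_width: 0.0853
```

Request:
carry_out([
  [-1,0.007,0,-0.0013,0],
  [-1,0.014,0,-0.0026,0],
  [-1,0.021,0,-0.0039,0],
  [-1,0.028,0,-0.0052,0],
  [-1,0.035,0,-0.0065,0],
])

```text
t: 5.2
eef_pos: [0.5623, -0.0176, 0.0104]
tcp_rot: [-0.0, 0.691, 0.723, -0.0]
contact_force: [0.5, -2.3, 2.1]
gripper_width: 0.0856
```

Request:
carry_out([
  [-1,0.007,0,-0.0013,0],
  [-1,0.014,0,-0.0026,0],
  [-1,0.021,0,-0.0039,0],
  [-1,0.028,0,-0.0052,0],
  [-1,0.035,0,-0.0065,0],
])

```text
t: 5.82
eef_pos: [0.5607, 0.0174, 0.0169]
tcp_rot: [-0.0, 0.691, 0.723, 0.0]
contact_force: [0.1, -3.1, 1.3]
gripper_width: 0.0858
```

```bash
python3 -c "
from h import *
togo(.042,-.060,.022)
im=arm.capture('wrist')[:,:,::-1];cv2.imwrite('pics/w3.png',im)"
```

```text
t 5.83 stand [ 0.0416 -0.0923] z 0.0169 theta-stand 1.5668 tz [-0.  0. -1.] F [ 0.1 -3.1  1.3] w 0.086
tool shift [ 0.0323  0.0003 -0.0051]
```

View pics/w3.png

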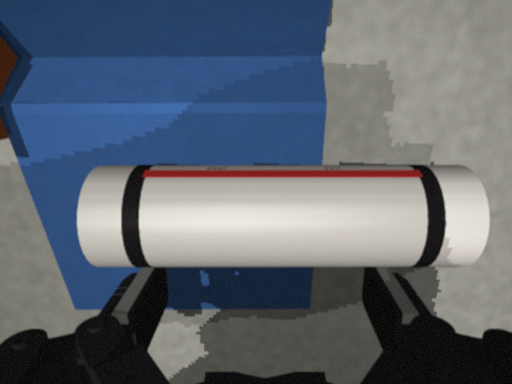

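The bar now sits square against both fingers, on the ramp, with the lip at row ~105. I continue up to the lip, then ease it over slowly.

Request:
carry_out([
  [-1,0.007,0,-0.0013,0],
  [-1,0.014,0,-0.0026,0],
  [-1,0.021,0,-0.0039,0],
  [-1,0.028,0,-0.0052,0],
  [-1,0.034,0,-0.0064,0],
])

```text
t: 6.5
eef_pos: [0.5591, 0.0515, 0.0233]
tcp_rot: [-0.0, 0.691, 0.723, 0.0]
contact_force: [-0.1, -3.0, 1.3]
gripper_width: 0.0851
```

Request:
carry_out([
  [-1,0.003,0,-0.0006,0],
  [-1,0.006,0,-0.0009,0],
  [-1,0.009,0,-0.001,0],
  [-1,0.012,0,-0.001,0],
  [-1,0.015,0,-0.001,0],
])

```text
t: 7.12
eef_pos: [0.5584, 0.0661, 0.0242]
tcp_rot: [-0.0, 0.691, 0.723, -0.0]
contact_force: [0.9, -0.9, -0.0]
gripper_width: 0.0858
```

```bash
python3 -c "
from h import *
togo(.042,-.034,.024)
im=arm.capture('wrist')[:,:,::-1];cv2.imwrite('pics/w4.png',im)"
```

```text
t 7.12 stand [ 0.0417 -0.0435] z 0.0242 theta-stand 1.5667 tz [-0.  0. -1.] F [ 0.9 -0.9 -0. ] w 0.086
tool shift [0.0095 0.0002 0.0002]
```

View pics/w4.png

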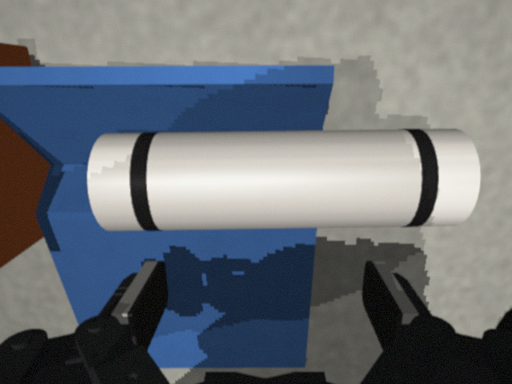

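The bar has dropped into the V, lying parallel, about 37 mm short of the plate (its left end is at column 88). Now I lift clear and go round to the open end with the fingers shut.

Request:
carry_out([
  [-1,-0.01,0,-0.03,0],
  [-1,-0.01,0,-0.075,0],
  [1,0,0.04,-0.085,0],
  [1,0.02,0.08,-0.085,0],
  [1,0.044,0.118,-0.085,0],
])

```text
t: 7.8
eef_pos: [0.6757, 0.1153, 0.1095]
tcp_rot: [0.0, 0.691, 0.723, 0.0]
contact_force: [-0.3, -0.7, 0.1]
gripper_width: 0.0323
```

Request:
carry_out([
  [1,0,0,0,0],
  [1,0,0,0,0],
  [1,0,0,0,0],
  [1,0,0,0,0],
])

```text
t: 8.3
eef_pos: [0.6741, 0.1147, 0.1095]
tcp_rot: [0.0, 0.691, 0.723, -0.0]
contact_force: [-0.6, 0.3, 0.6]
gripper_width: 0.0002
```

```bash
python3 -c "
from h import *
togo(.158,0,.024)
im=arm.capture('wrist')[:,:,::-1];cv2.imwrite('pics/w5.png',im)"
```

```text
t 8.3 stand [ 0.1597 -0.0008] z 0.1095 theta-stand 1.5662 tz [ 0. -0. -1.] F [-0.6  0.3  0.6] w 0.0
tool shift [ 0.0008 -0.0017  0.0855]
```

View pics/w5.png

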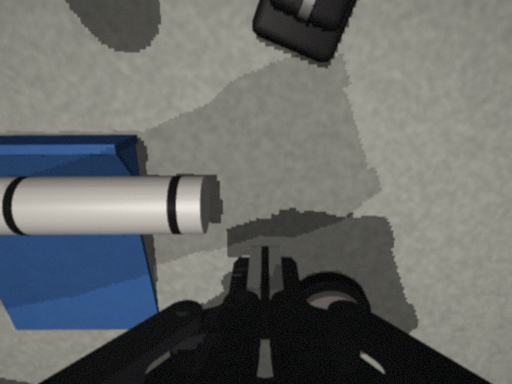

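The view shows the bar end at (210,205), the stand at left, the mouse at the top, and the puck at lower right behind the gripper and well below it. The space beside the bar end is free, so I descend.

Request:
carry_out([
  [1,0,0,0.025,0],
  [1,0,0,0.05,0],
  [1,0,0,0.07,0],
  [1,0,0,0.083,0],
  [1,0,0,0.083,0],
])

```text
t: 8.98
eef_pos: [0.6739, 0.1152, 0.0255]
tcp_rot: [-0.0, 0.691, 0.723, -0.0]
contact_force: [-0.6, -0.9, 0.1]
gripper_width: -0.0001
```

Request:
carry_out([
  [1,0,-0.007,0,0],
  [1,0,-0.013,0,0],
  [1,0,-0.018,0,0],
  [1,0,-0.023,0,0],
  [1,0,-0.028,0,0],
])

```text
t: 9.6
eef_pos: [0.6461, 0.114, 0.0264]
tcp_rot: [0.0, 0.691, 0.723, 0.0]
contact_force: [2.1, -0.5, 0.9]
gripper_width: -0.0002
```

```bash
python3 -c "
from h import *
togo(.093,0,.026)"
```

```text
t 9.6 stand [ 1.318e-01 -1.000e-04] z 0.0264 theta-stand 1.5668 tz [ 0.  0. -1.] F [ 2.1 -0.5  0.9] w -0.0
tool shift [-0.0001 -0.0388  0.0003]
```

Request:
carry_out([
  [1,0,-0.006,0,0],
  [1,0,-0.012,0,0],
  [1,0,-0.018,0,0],
  [1,0,-0.023,0,0],
  [1,0,-0.027,0,0],
])

```text
t: 10.22
eef_pos: [0.6192, 0.1127, 0.0264]
tcp_rot: [0.0, 0.691, 0.723, 0.0]
contact_force: [4.6, -0.2, 1.9]
gripper_width: 0.0002
```

```bash
python3 -c "
from h import *
togo(.093,0,.026)
im=arm.capture('wrist')[:,:,::-1];cv2.imwrite('pics/w6.png',im)"
```

```text
t 10.22 stand [ 0.1049 -0.    ] z 0.0264 theta-stand 1.5668 tz [ 0.  0. -1.] F [ 4.6 -0.2  1.9] w 0.0
tool shift [-0.     -0.0119  0.0004]
```

View pics/w6.png

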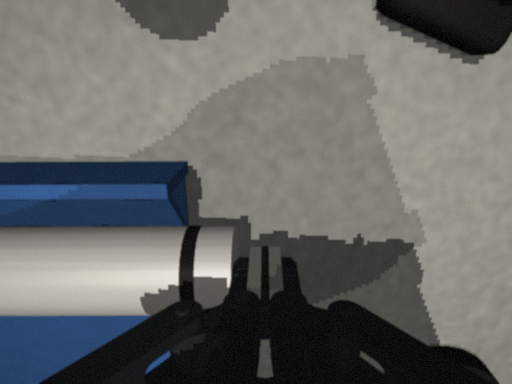

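The finger is touching the bar end at (235,250). It has about 10–15 mm left to go, so I creep in and watch the force.

Request:
carry_out([
  [1,0,-0.002,0,0],
  [1,0,-0.004,0,0],
  [1,0,-0.006,0,0],
  [1,0,-0.007,0,0],
  [1,0,-0.008,0,0],
])

```text
t: 10.9
eef_pos: [0.6114, 0.1124, 0.0263]
tcp_rot: [0.0, 0.691, 0.723, 0.0]
contact_force: [5.0, -0.0, 3.2]
gripper_width: -0.0004
```

Request:
carry_out([
  [1,0,-0.001,0,0],
  [1,0,-0.002,0,0],
  [1,0,-0.003,0,0],
])

```text
t: 11.28
eef_pos: [0.6084, 0.1122, 0.0263]
tcp_rot: [0.0, 0.691, 0.723, 0.0]
contact_force: [5.2, -0.8, 3.5]
gripper_width: -0.0003
```

Request:
carry_out([
  [1,0,-0.001,0,0],
  [1,0,-0.002,0,0],
])

```text
t: 11.52
eef_pos: [0.6064, 0.1121, 0.0263]
tcp_rot: [0.0, 0.691, 0.723, 0.0]
contact_force: [4.7, 0.4, 3.7]
gripper_width: -0.0001
```

Request:
carry_out([
  [1,0,-0.001,0,0],
  [1,0,-0.002,0,0],
])

```text
t: 11.78
eef_pos: [0.6044, 0.1121, 0.0263]
tcp_rot: [0.0, 0.691, 0.723, 0.0]
contact_force: [4.8, -0.4, 3.8]
gripper_width: 0.0
```

```bash
python3 -c "
from h import *
togo(.093,0,.026)
a=arm.capture('top')[:,:,::-1];cv2.imwrite('pics/t2.png',a)
b=arm.capture('side')[:,:,::-1]
cv2.imwrite('pics/c2.png',np.hstack([cv2.resize(a[180:260,180:280],(400,320),interpolation=2),cv2.resize(b[180:270,220:330],(391,320),interpolation=2)]))"
```

```text
t 11.78 stand [0.09   0.0001] z 0.0263 theta-stand 1.5668 tz [ 0.  0. -1.] F [ 4.8 -0.4  3.8] w 0.0
tool shift [-0.0001  0.003   0.0003]
```

View pics/c2.png

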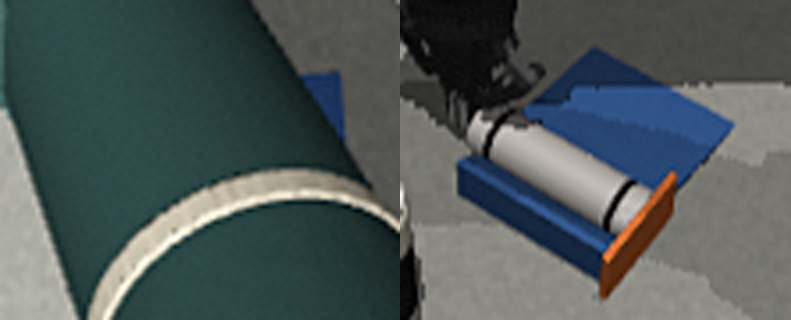

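The side view shows the bar down in the V, close to the plate. I continue until the force jumps.

Request:
carry_out([
  [1,0,-0.001,0,0],
  [1,0,-0.002,0,0],
])

```text
t: 12.12
eef_pos: [0.6041, 0.1121, 0.0268]
tcp_rot: [0.001, 0.691, 0.723, 0.002]
contact_force: [18.6, -0.1, -1.2]
gripper_width: 0.0002
```

Request:
carry_out([
  [1,0,-0.001,0,0],
  [1,0,-0.002,0,0],
])

```text
t: 12.38
eef_pos: [0.604, 0.1121, 0.0275]
tcp_rot: [0.002, 0.691, 0.723, 0.003]
contact_force: [27.9, 1.3, -1.2]
gripper_width: 0.0001
```

The force jumped from 5 to 28 N with no further travel, so the bar is against the plate. I back straight off, then lift and clear the view.

Request:
carry_out([
  [1,0,0.002,0,0],
  [1,0,0.005,0,0],
  [1,0,0.015,0,0],
  [1,0,0.035,0,0],
  [1,0,0.05,0,0],
])

```text
t: 13.0
eef_pos: [0.6508, 0.1142, 0.0258]
tcp_rot: [-0.0, 0.691, 0.723, -0.0]
contact_force: [0.5, -0.0, -0.9]
gripper_width: 0.0002
```

Request:
carry_out([
  [1,0,0,-0.04,0],
  [1,0,0,-0.1,0],
  [1,-0.03,0,-0.15,0],
  [1,-0.08,0,-0.18,0],
  [1,-0.13,0,-0.18,0],
])

```text
t: 13.62
eef_pos: [0.6572, -0.0168, 0.2088]
tcp_rot: [0.001, 0.69, 0.723, 0.001]
contact_force: [0.7, 0.5, -0.7]
gripper_width: 0.0
```

Request:
carry_out([
  [1,-0.05,0,0,0],
  [1,-0.1,0,0,0],
  [1,-0.15,0,0,0],
  [1,-0.2,0,0,0],
  [1,-0.2,0,0,0],
])

```text
t: 14.25
eef_pos: [0.6644, -0.2206, 0.2051]
tcp_rot: [-0.0, 0.693, 0.721, -0.001]
contact_force: [0.2, 0.1, -0.2]
gripper_width: 0.0002
```

```bash
python3 -c "
from h import *
tool()
a=arm.capture('top')[:,:,::-1];cv2.imwrite('pics/t3.png',a)
b=arm.capture('side')[:,:,::-1]
cv2.imwrite('pics/c3.png',np.hstack([cv2.resize(a[130:280,130:330],(400,300),interpolation=2),cv2.resize(b[180:270,220:330],(391,300),interpolation=2)]))"
```

```text
t 14.25 stand [ 0.1333 -0.3351] z 0.2051 theta-stand 1.5609 tz [-0.002 -0.001 -1.   ] F [ 0.2  0.1 -0.2] w 0.0
```

View pics/c3.png

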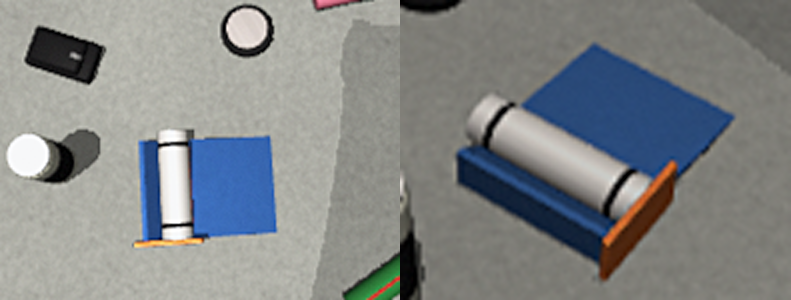

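```bash
python3 -c "
from h import *
a=arm.capture('top')[:,:,::-1];p=cv2.imread('pics/t3.png');o=cv2.imread('pics/top0.png')
print('motion',np.abs(a[190:260,190:240].astype(int)-p[190:260,190:240]).max())
print('bar free end',stand(plane('top',[[216.5,194.7]],.035)),'plate-side end',stand(plane('top',[[218.5,249.5]],.045)))
b=arm.capture('side')[:,:,::-1];s=cv2.imread('pics/side0.png')
for n,(x0,y0,x1,y1),A,B in [('can',(130,190,165,225),a,o),('mouse',(138,138,188,175),a,o),('puck',(238,130,270,160),a,o),('puck side',(212,158,244,186),b,s),('dental side',(315,115,345,143),b,s),('green side',(350,160,376,214),b,s)]:
    d=np.abs(A[y0:y1,x0:x1].astype(int)-B[y0:y1,x0:x1]).max(2);print(n,d.max(),(d>40).sum())
tool()"
```

```text
motion 7
bar free end [[ 0.07754553 -0.00244563]] plate-side end [[-0.06448169 -0.0013187 ]]
can 42 2
mouse 37 0
puck 40 0
puck side 12 0
dental side 97 523
green side 60 242
t 14.45 stand [ 0.1349 -0.3286] z 0.206 theta-stand 1.5684 tz [-0.001  0.001 -1.   ] F [ 1.1 -1.2 -0.1] w -0.0
```

The dental model and green rod differences may just be arm shadow, so I check their colour centroids.

```bash
python3 -c "
from h import *
b=arm.capture('side')[:,:,::-1].copy();s=cv2.imread('pics/side0.png')
for I in(s,b):
  for n,lo,hi,bx in(('yellow',(22,120,40),(35,255,255),(300,100,360,160)),('green',(50,120,20),(75,255,255),(340,150,385,220))):
    m=mask(I,lo,hi,bx);print(n,cv2.boundingRect(m),(m>0).sum())"
```

```text
yellow (318, 121, 23, 21) 239
green (355, 164, 18, 47) 593
yellow (318, 121, 23, 21) 246
green (355, 164, 18, 47) 596
```

Neither has moved, so the differences were shadow. I hand the job in.

```bash
python3 -c "
from plant import arm
print(arm.job_done())"
```

```text
the job is handed in; nothing more can be done
None
```

The bar is home: lying still, down in the V, with its end against the orange end plate. I handed the job in at about 14.5 s of the 54 s.

- **What I did:** I used the open gripper as a fork on the bar's side and rolled it across the desk, up the ramp and over the lip. Then, with the fingers shut, I slid it along the V from the open end until the force rose from 5 to 28 N with no further travel, and backed off.
- **Bar position:** The last pictures put the free end at x = +77.5 mm (nominal +75 mm) and the plate-side end at -64.5 mm (plate face at -65 mm). The 2.5 mm difference at the free end is about the camera calibration error. Two pictures in a row showed no motion.
- **Bystanders:** The dental model, mouse, puck and can have not moved, and neither has the green rod. The side view of the dental model and green rod did differ from the first picture, but their outlines are in exactly the same place, so that was arm shadow. I did not check the pink rod; the arm never went near it.
- **Robot:** It stands well clear and touches nothing. The upward force of 3–4 N during the slide along the V is unexplained; it may be a finger rubbing on the bar, and it went away when I backed off.

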